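Set a multimeter to continuity by fingertip

TASK

The multimeter on the bench is to be set for a continuity check. Push its selector dial round clockwise with a fingertip against the side of its bar, without gripping it, click by click until the pointer stands at the blue mark and not one click further; then press the blue button fully in and let it come up again. The meter lies loose: leave it lying where it is, and leave the things around it alone.

Things in the scene. Friction and masses are not known exactly. Their poses are not given: they have to be found in the camera images.
- meter: Hand-held multimeter in an orange rubber holster, loose on the bench on rubber feet, face up, 196 x 98 mm, 0.65 to 1 kg. Origin: centre of its underside. x runs lengthwise towards the display, y left, z up. Its flat dark panel is 40 mm above the bench; the holster's rim, 10 mm wide, rises 2 mm above the panel. Its feet slip at a sideways push of 3 to 7 N.
- meter_end_display (a point): Middle of the meter's display end, 98 mm from its origin along +x, at panel height. Axes as the meter's.
- meter_end_jacks (a point): Middle of the meter's jack end, 98 mm from its origin along -x, at panel height. Axes as the meter's.
- dial_axis (a point): On the dial's axis at panel height: 18 mm from the meter's origin along its -x, 40 mm above the bench; axes as the meter's. The dial is a dark disc 52 mm wide, 4 mm high above the panel, with a bar right across its middle, 48 mm long, 12 mm wide, its top 18 mm above the panel (a rib along its middle 19.5 mm).
- dial_pointer (a point): Turns with the dial: middle of the top edge of the bar's pointer end, 24 mm out from the axis, 59.5 mm above the bench. Its x axis points outward along the pointer, z up. The pointer half of the bar carries a white line on top; the tail half is plain black.
- dial (a joint): Dial angle in rad, growing clockwise seen from above; nine click positions 30 degrees (0.5236) apart from 0 to 4.189, stops at both ends. Pointer direction, anticlockwise from the meter's x, = 120 degrees minus this angle. It starts at one of the first three positions; the blue mark is at 2.618. Turning takes up to 0.03 N m; past half-way it snaps on to the next position by itself.
- blue_mark (a point): Middle of the blue mark on the panel, 30.5 mm from the dial's axis, 30 degrees to the right of the meter's x direction; the sixth of the nine marks, counted clockwise. The other marks, one at each click position, are white. Marks reach from 27 to 34 mm from the axis.
- dial_side_a: The long flank of the dial's bar left of the pointer, looking out along it: 45 x 14 mm, its face 6 mm from the bar's middle plane. Origin on the dial's axis at panel height, x along the pointer, y towards this flank. Pushing it at the pointer end turns the dial clockwise. Pressing both flanks at once counts as gripping.
- dial_side_b: The opposite long flank of the bar (right of the pointer); same origin and axes as dial_side_a, so this flank lies at -y. Pushing it at the tail end turns the dial clockwise.
- button_top (a point): Centre of the top of the blue button, 12 mm (along the meter's x) by 16 mm, 5 mm proud of the panel when up: 29 mm towards the display and 20 mm left of the meter's origin, 45 mm above the bench. The grey keys beside it are flat. Axes as the meter's.
- blue_button (a joint): Travel of the blue button in m: 0 up, 0.003 fully pressed. It starts to move at about 1 N, is fully in at about 3.4 N and springs back up by itself.
- preamp_box: Bystander: loose grey die-cast box with a coaxial socket at each end, 66 x 112 (140 over the sockets) x 30 mm, beyond the meter's display end. Origin at the centre of its underside.
- chip_case: Bystander: loose clear case with gold chips, 80 x 100 x 22 mm, to the left of the meter. Origin at the centre of its underside.
- tape_ring: Bystander: loose purple ring, 88 mm across, 19 mm high, to the right of the meter. Origin at the centre of its underside.
Things that resemble listed ones, but are neither listed nor needed, are in the scene too. What is meant by the meter is not purple, and is the larger of those in its own colour.

How it is judged:
By the outcome, as a careful person would: the job done as asked, in the order asked, and still so for the second after the job is handed in, with the robot touching nothing.
It also fails if it takes over 54 s, if anything falls off the work surface, if the arm or the gripper's body presses on something with over 40 N, if the wrist force passes 120 N, or if a joint passes its speed limit or range.

ROBOT

A 7-joint arm with a two-finger parallel gripper is mounted at the origin on the work surface. World frame = base frame: x ahead of the robot, y to its left, z up, the work surface at z = 0. Lengths are in m, angles in rad, forces in N, time in s.
With the tool pointing down it reaches from about 0.4 to 0.875 m from the base axis. Payload 19.3 kg.
Tool frame: the origin (TCP) lies midway between the tips of the shut fingers; the grasp point (between the pads) lies 19 mm behind it (tcp_to_grasp is the z of the grasp point in the tool frame, in m); z points along the fingers, y is the line along which they close (so a half turn about z gives the same grasp; the last joint's range is limited). The gripper opens to 85 mm and grips with 20 to 120 N. Pads are 22 mm wide; open, the fingers measure 114 mm over their backs; the gripper's body (76 mm by 85 mm) begins 54 mm behind the grasp point. The pads swing forward as they close: fully open they stand 13 mm farther back than shut.
Start: joints at [1.148, 0.521, -0.036, 1.599, 0.021, 1.021, -0.113], TCP at [0.216, -0.587, 0.231] pointing down, gripper open.
Joint ranges: [-2.91, 2.91], [-0.3, 2.13], [-1.5, 1.42], [0.17, 2.43], [-1.26, 4.41], [0.16, 1.93], [-2.52, 2.52]. Speed limits (rad/s): [1.89, 1.89, 2.39, 2.39, 3.01, 3.01, 3.01].

INTERFACE

Orientations are given as [roll, pitch, yaw] about the fixed x, y, z axes, in that order (R = Rz(yaw) Ry(pitch) Rx(roll)).
In Python, from workcell import * gives the robot as it stands.
- The arm moves only by the tool send_rows, never from a script. Its argument "increments" is a list of rows, each a list of 3 entries, a list of its own where there are three numbers: the shift along the tool's x, y, z in mm, then the turn, a rotation vector about the tool's x, y, z in degrees, then the gripper's target within -1 to 1 (fully open at 1, half-way at 0, shut at -1). In form: [[[x, y, z], [wx, wy, wz], grip], ...]. A call has 1 to 10 rows; each row is the pose to reach, as a shift and turn from the pose commanded when the call began, along the tool's axes at that moment; what a row does not reach only later rows make up. A row lasts 1/10 s, in which the tool goes at most 50 mm and 8.59 degrees, less where a joint would pass 70% of its speed; a pose out of reach is approached as far as the arm can. A call with a gripper value outside its range is refused whole. The fingers move at their own pace and stop on an object; "newtons" is the grip in N (left out, the last holds). Time passes only in rows, so rows that repeat a pose let the fingers close. It gives the time, the measured TCP pose, the force, the opening and the grip force at its end, in the units of the state.
- observe(): the state, without advancing time (a new reading comes with each control period).
- grab_frame(name): name is "side" or "top" or "wrist"; returns the picture (480x640x3 uint8, blue, green, red); there is no depth.
- camera_params(name): a dict with "fovy" (degrees; the focal length in pixels is half the picture's height over the tangent of half this angle, whatever the lens; pixels are square), "cx", "cy" (the principal point, pixels), "extrinsics" (4x4, takes a point from world to camera coordinates). Camera axes: x right, y down, z forward; pixel columns grow to the right and rows downward; lengths in m; the calibration is good to about 2 mm. The wrist camera is an equidistant fisheye: a pixel r from the principal point sees the ray r / f radians off the axis. A picture is of the moment at which its call begins: read the wrist's pose just before it. camera_params takes no time and is no camera call; for the wrist camera it gives the pose at the moment of the call.
- job_done(): hands the job in; it is judged then, once.
The state is a dict: "clock": time; "qpos": joint angles; "qd": joint speeds; "joint_efforts": joint torques, N m; "position": TCP position; "tool_rot": TCP orientation; "force": force on the tool from outside, world axes, zero at the start; "moment": the same for the moment, N m; "grip_width": finger opening in m; "finger_force": force on a finger pad.
Only numpy, scipy, OpenCV 4.12 (cv2) and the standard library are available. Lean on these libraries where they do the work, as an engineer would, in place of code of your own. Each camera call takes 0.05 s, during which the arm holds its last target. There are 200 camera calls.

## Working session

There is one attempt and no reset: what is moved stays moved. The work goes in short steps, Python scripts to look and compute and a tool call to move; the robot and the scene stay as the last step left them, time stands still between calls to the robot, and variables do not carry over. Pictures are saved under pics/ and viewed, at most 10 in all, crops included, and the job is handed in when it is done.

Besides the shell and the picture viewer there is one more tool, called after "Emit:" by a JSON object that holds its "name" and its "arguments". send_rows: Moves the arm, as the interface text tells. Its arguments: {"type":"object","properties":{"increments":{"type":"array"},"newtons":{"type":"number"}},"required":["increments"]}

```bash
mkdir -p pics
cat > h.py <<'E'
from workcell import *
import numpy as np, cv2
def proj(name,P,p=None):
    p=p or camera_params(name); T=np.array(p["extrinsics"]); f=240/np.tan(np.radians(p["fovy"]/2))
    c=T[:3,:3]@np.array(P,float)+T[:3,3]
    if name=="wrist":
        r=np.hypot(c[0],c[1]); th=np.arctan2(r,c[2]); return p["cx"]+f*th*c[0]/r, p["cy"]+f*th*c[1]/r
    return p["cx"]+f*c[0]/c[2], p["cy"]+f*c[1]/c[2]
def unproj(name,u,v,z,p=None):
    p=p or camera_params(name); T=np.array(p["extrinsics"]); f=240/np.tan(np.radians(p["fovy"]/2))
    a,b=u-p["cx"],v-p["cy"]
    if name=="wrist":
        r=np.hypot(a,b); th=r/f; d=np.array([np.sin(th)*a/r,np.sin(th)*b/r,np.cos(th)])
    else: d=np.array([a/f,b/f,1])
    R=T[:3,:3]; o=-R.T@T[:3,3]; d=R.T@d
    return o+d*(z-o[2])/d[2]
E
python3 - <<'E'
from h import *
for n in("top","side"):
    im=grab_frame(n); cv2.imwrite(f"pics/{n}0.png",im)
    p=camera_params(n);T=np.array(p["extrinsics"]);print(n,p["fovy"],(-T[:3,:3].T@T[:3,3]).round(3))
print(observe())
E
```

```text
top 48.31059746871154 [0.358 0.054 0.985]
side 44.77683507563833 [ 0.07  -0.421  0.539]
{'clock': 0.1, 'qpos': array([ 1.14782193,  0.52196288, -0.03633257,  1.59991833,  0.02121927,
        1.02111567, -0.11282018]), 'qd': array([-3.66622184e-04, -3.43134512e-04,  7.42725069e-04, -1.08337754e-03,
       -7.58540016e-04, -6.13399857e-05, -1.51478875e-03]), 'joint_efforts': array([ 6.71221584e-03, -9.28474617e+01,  1.98402084e+00, -3.70528293e+01,
        1.80543854e-02,  5.31997081e-03,  9.58259648e-05]), 'position': array([ 0.21580498, -0.58624949,  0.23078966]), 'tool_rot': array([-3.14057754e+00,  8.48502611e-05,  3.52757229e-01]), 'force': array([-0.00379862, -0.45289491, -0.34388778]), 'moment': array([-0.05233113,  0.00265772, -0.0288411 ]), 'finger_force': 0.0, 'grip_width': 0.08545418674042789}
```

View pics/top0.png

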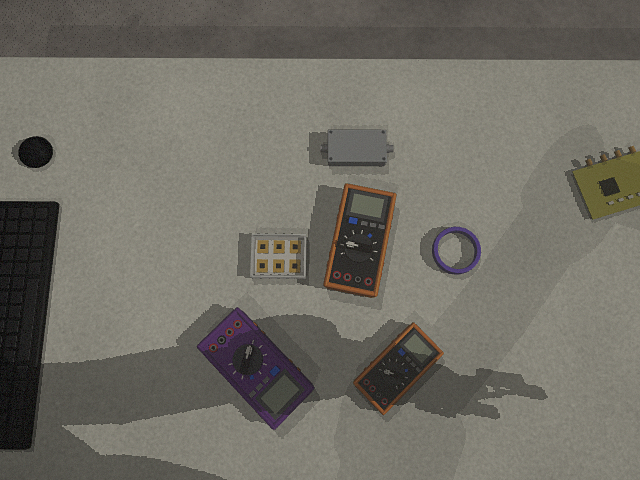

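Three meters: large orange (360,240), small orange (398,368), purple (255,368). The large orange one fits (not purple, larger of its colour), with box beyond, chip case left and ring right. Next, an enlarged crop and the fit.

```bash
cat > fit.py <<'E'
from h import *
from scipy.optimize import least_squares
def fit(im,name="top",p=None,roi=(320,175,405,305)):
    p=p or camera_params(name)
    hsv=cv2.cvtColor(im,cv2.COLOR_BGR2HSV); m=cv2.inRange(hsv,(5,130,60),(20,255,255))
    k=np.zeros_like(m); x0,y0,x1,y1=roi; k[y0:y1,x0:x1]=m[y0:y1,x0:x1]
    c=max(cv2.findContours(k,cv2.RETR_EXTERNAL,cv2.CHAIN_APPROX_NONE)[0],key=cv2.contourArea)
    h=cv2.convexHull(c)
    filled=cv2.fillPoly(np.zeros_like(m),[h],255)
    W=np.array([unproj(name,u,v,.042,p)[:2] for u,v in h[:,0]])*1000
    return cv2.minAreaRect(W.astype(np.float32)),cv2.boxPoints(cv2.minAreaRect(W.astype(np.float32)))
E
python3 - <<'E'
from fit import *
im=cv2.imread("pics/top0.png")
r,b=fit(im); print(r,b.round(1))
cr=cv2.resize(im[175:305,310:410],None,fx=4.5,fy=4.5,interpolation=cv2.INTER_CUBIC); cv2.imwrite("pics/crop0.png",cr)
hsv=cv2.cvtColor(im,cv2.COLOR_BGR2HSV); m=cv2.inRange(hsv,(100,120,60),(125,255,255))
n,l,s,c=cv2.connectedComponentsWithStats(m)
for i in range(1,n):
    if 320<c[i][0]<405 and 175<c[i][1]<305: print(c[i],s[i][4],unproj("top",*c[i],.043)[:2])
E
```

```text
((563.5687866210938, -3.4063644409179688), (99.30609130859375, 197.5515899658203), 78.36314392089844) [[456.8 -32.1]
 [650.3 -72. ]
 [670.3  25.3]
 [476.8  65.1]]
[352.64150943 220.03773585] 53 [0.59829729 0.00950669]
[369.16666667 235.41666667] 12 [ 0.56984317 -0.02016941]
```

View pics/crop0.png

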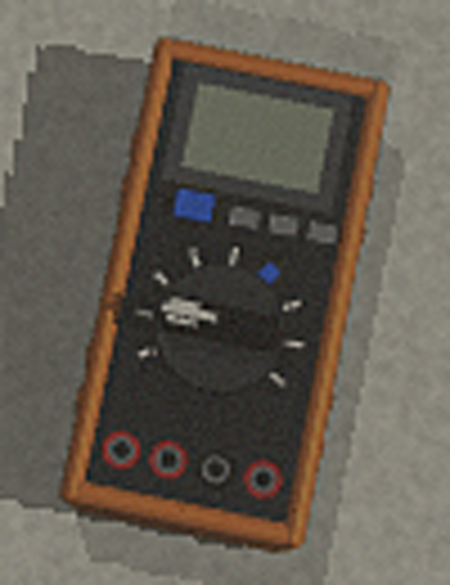

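View pics/side0.png

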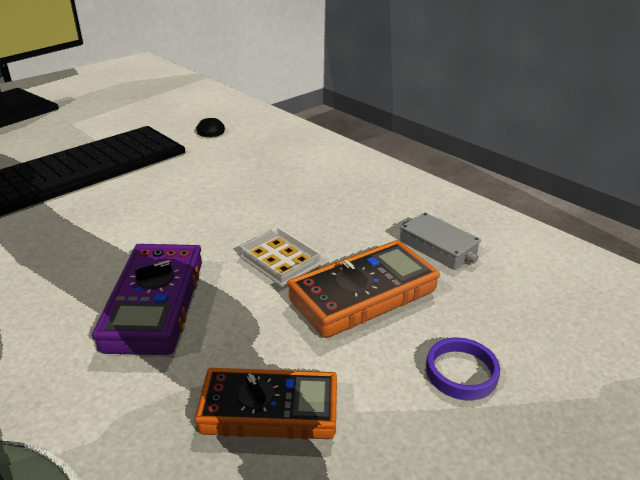

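The crop shows the large orange meter: blue button at (195,205), blue mark at (269,271) and pointer end around (165,311), at the second mark (90° left of meter x). So the dial is at 0.5236 and needs four clicks. The fitted rectangle is 197.6 x 99.3 mm against 196 x 98 given. In the side view the meter lies face up, clear of its neighbours. Next: shut the fingers and hover for a close look.

```bash
cat > plan.py <<'E'
from h import *
MO=np.array([563.5,-3.4]); PSI=-11.6; HALF=11.; LEAD=8.
u=lambda a: np.array([np.cos(np.radians(a)),np.sin(np.radians(a))])
AX=MO-18*u(PSI)
def push(theta,back=0,z=49,ax=None):
    """tool pose (mm,deg) with -x face touching pointer-end corner when pointer is theta deg left of meter x"""
    b=theta+PSI; a=AX if ax is None else ax
    c=a+23*u(b)+6*u(b+90); t=u(b-LEAD-90)
    p=c-(HALF+back)*t
    return p[0],p[1],z,b-LEAD+90
def rel(tgt,o=None):
    o=o or observe(); P=np.array(o["position"])*1000; y=np.degrees(o["tool_rot"][2])
    d=np.array(tgt[:3])-P; ex=u(y); ey=-u(y+90)
    w=(tgt[3]-y+180)%360-180
    return [round(float(d[:2]@ex),1),round(float(d[:2]@ey),1),round(float(-d[2]),1)],round(-w,1)
E
python3 - <<'E'
from plan import *
print(AX,push(90),push(90,15))
x,y,z,w=push(90,15)
print(rel((x,y,190,w)))
E
```

```text
[5.45867646e+02 2.19402581e-01] (np.float64(534.2523542153127), np.float64(27.646068115540867), 49, 160.4) (np.float64(520.1214924235032), np.float64(32.67784166179469), 49, 160.4)
([499.4, -475.7, 40.8], np.float64(-140.2))
```

Emit:
{"name": "send_rows", "arguments": {"increments": [[[250, -238, 0], [0, 0, -70], -1], [[250, -238, 0], [0, 0, -70], -1], [[250, -238, 0], [0, 0, -70], -1], [[250, -238, 0], [0, 0, -70], -1], [[250, -238, 0], [0, 0, -70], -1], [[250, -238, 0], [0, 0, -70], -1], [[250, -238, 0], [0, 0, -70], -1], [[250, -238, 0], [0, 0, -70], -1], [[250, -238, 0], [0, 0, -70], -1], [[250, -238, 0], [0, 0, -70], -1]], "newtons": 20}}

```text
clock: 1.1
position: [0.3678, -0.2775, 0.2311]
tool_rot: [-3.141, -0.0, 1.57]
force: [0.5, -0.7, 0.9]
grip_width: -0.0
finger_force: 0.0
```

Run:
```python
from plan import *
x,y,z,w=push(90,15)
print(rel((x,y,190,w)))
```

```text
([310.2, 152.1, 41.1], np.float64(-70.4))
```

Emit:
{"name": "send_rows", "arguments": {"increments": [[[310, 152, 41], [0, 0, -70.5], -1], [[310, 152, 41], [0, 0, -70.5], -1], [[310, 152, 41], [0, 0, -70.5], -1], [[310, 152, 41], [0, 0, -70.5], -1], [[310, 152, 41], [0, 0, -70.5], -1], [[310, 152, 41], [0, 0, -70.5], -1], [[310, 152, 41], [0, 0, -70.5], -1], [[310, 152, 41], [0, 0, -70.5], -1], [[310, 152, 41], [0, 0, -70.5], -1], [[310, 152, 41], [0, 0, -70.5], -1]]}}

```text
clock: 2.1
position: [0.5189, 0.0321, 0.1899]
tool_rot: [-3.141, -0.001, 2.798]
force: [-0.4, 0.6, 0.7]
grip_width: -0.0003
finger_force: 0.0
```

Run:
```python
from plan import *
p=camera_params("wrist"); im=grab_frame("wrist"); cv2.imwrite("pics/w1.png",im)
o=observe(); print(o["position"],o["tool_rot"],o["force"],o["qpos"],o["grip_width"])
T=np.array(p["extrinsics"]);print((-T[:3,:3].T@T[:3,3]).round(3),p["fovy"])
print(proj("wrist",[*AX/1000,.04],p),proj("wrist",[*(AX+24*u(90+PSI))/1000,.0595],p),proj("wrist",[*o["position"]],p))
import pickle;pickle.dump({k:p[k] for k in("fovy","cx","cy","extrinsics")},open("w1.pkl","wb"))
```

```text
[0.5189595  0.03196611 0.19010331] [-3.14078764e+00 -3.43499206e-04  2.79690668e+00] [-0.00838479 -0.98054183  0.0657262 ] [ 0.38757107  0.50043966 -0.75811135  1.88906511  0.42766931  0.92130079
  0.65122093] 7.952718920956587e-05
[0.454 0.056 0.333] 65.70646984690485
(np.float64(295.65733909578586), np.float64(267.31904170543453)) (np.float64(324.2221576397661), np.float64(271.7249278646342)) (np.float64(319.8973642618576), np.float64(307.3101076473936))
```

View pics/w1.png

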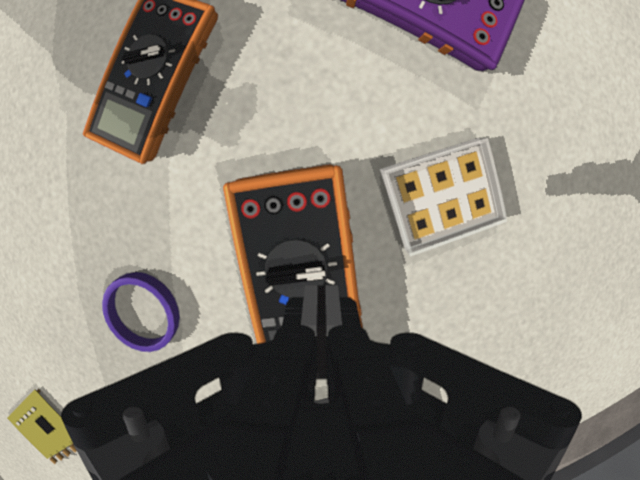

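Wrist view: dial centre (296,268) and pointer end (324,272), matching my projections (295.7,267.3) and (324.2,271.7). So the pose is confirmed. I'll descend beside the bar.

Run:
```python
from plan import *
print(rel(push(90,13)))
print(rel(push(90)))
```

```text
([-2.9, 1.1, 141.1], np.float64(-0.1))
([-15.9, 1.1, 141.1], np.float64(-0.1))
```

Emit:
{"name": "send_rows", "arguments": {"increments": [[[0, 1, 45], [0, 0, 0], -1], [[0, 1, 90], [0, 0, 0], -1], [[0, 1, 120], [0, 0, 0], -1], [[0, 1, 135], [0, 0, 0], -1], [[0, 1, 141], [0, 0, 0], -1], [[0, 1, 141], [0, 0, 0], -1], [[0, 1, 141], [0, 0, 0], -1]]}}

```text
clock: 2.85
position: [0.5203, 0.0345, 0.0506]
tool_rot: [3.141, 0.002, 2.804]
force: [0.7, -0.2, 0.1]
grip_width: 0.0
finger_force: 0.0
```

Run:
```python
from plan import *
o=observe();print(o["position"],o["force"],o["moment"])
for th in (100,90,85,80,75,70,65,60,55,50,45,40,35,30,25,20): print(th,rel(push(th),o))
```

```text
[0.52033402 0.03450201 0.0506137 ] [ 0.67611926 -0.18686729  0.11460615] [-0.00560281  0.07042698  0.01446339]
100 ([-11.9, -5.7, 1.6], np.float64(-9.8))
90 ([-15.4, -1.9, 1.6], np.float64(0.2))
85 ([-17.4, -0.2, 1.6], np.float64(5.2))
80 ([-19.5, 1.3, 1.6], np.float64(10.2))
75 ([-21.8, 2.6, 1.6], np.float64(15.2))
70 ([-24.1, 3.7, 1.6], np.float64(20.2))
65 ([-26.6, 4.6, 1.6], np.float64(25.2))
60 ([-29.1, 5.2, 1.6], np.float64(30.2))
55 ([-31.7, 5.7, 1.6], np.float64(35.2))
50 ([-34.3, 5.9, 1.6], np.float64(40.2))
45 ([-36.8, 5.9, 1.6], np.float64(45.2))
40 ([-39.4, 5.6, 1.6], np.float64(50.2))
35 ([-42.0, 5.2, 1.6], np.float64(55.2))
30 ([-44.5, 4.5, 1.6], np.float64(60.2))
25 ([-46.9, 3.6, 1.6], np.float64(65.2))
20 ([-49.3, 2.5, 1.6], np.float64(70.2))
```

Emit:
{"name": "send_rows", "arguments": {"increments": [[[-8, -2, 1], [0, 0, 0], -1], [[-13, -2, 1], [0, 0, 0], -1], [[-15.4, -1.9, 1], [0, 0, 0], -1], [[-16.4, -1, 1], [0, 0, 2.5], -1], [[-17.4, -0.2, 1], [0, 0, 5], -1], [[-18.5, 0.6, 1], [0, 0, 7.5], -1], [[-19.5, 1.3, 1], [0, 0, 10], -1], [[-20.6, 2, 1], [0, 0, 12.5], -1], [[-21.8, 2.6, 1], [0, 0, 15], -1], [[-21.8, 2.6, 1], [0, 0, 15], -1]]}}

```text
clock: 3.85
position: [0.5412, 0.03, 0.0485]
tool_rot: [3.141, 0.0, 2.542]
force: [-0.5, 0.5, -0.5]
grip_width: -0.0
finger_force: 0.3
```

Run:
```python
from plan import *
from fit import fit
im=grab_frame("top"); cv2.imwrite("pics/t2.png",cv2.resize(im[175:305,310:410],None,fx=4.5,fy=4.5,interpolation=cv2.INTER_CUBIC))
o=observe();print(o["position"],o["force"],o["moment"])
for th in (90,75,72,68,65,60,55,50,45,40): print(th,rel(push(th),o))
```

```text
[0.54107831 0.03003847 0.04842434] [0.46978772 0.35993713 1.27718719] [0.12575523 0.0047382  0.0384334 ]
90 ([4.3, -5.8, -0.6], np.float64(-14.6))
75 ([-0.7, 0.1, -0.6], np.float64(0.4))
72 ([-1.9, 1.1, -0.6], np.float64(3.4))
68 ([-3.6, 2.4, -0.6], np.float64(7.4))
65 ([-4.9, 3.2, -0.6], np.float64(10.4))
60 ([-7.1, 4.5, -0.6], np.float64(15.4))
55 ([-9.5, 5.6, -0.6], np.float64(20.4))
50 ([-11.9, 6.5, -0.6], np.float64(25.4))
45 ([-14.4, 7.2, -0.6], np.float64(30.4))
40 ([-17.0, 7.6, -0.6], np.float64(35.4))
```

View pics/t2.png

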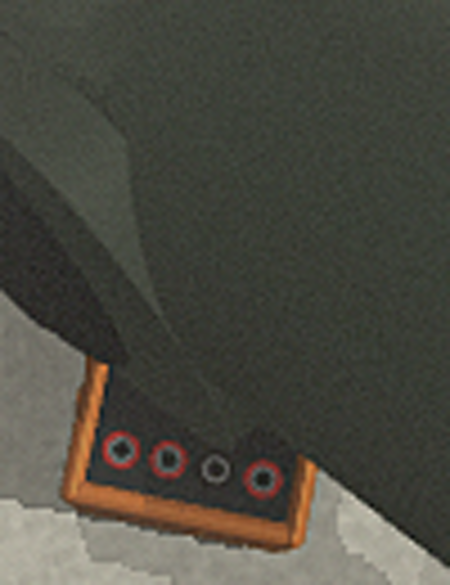

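The top view is blocked by the arm, but the jack-end corner (75,490) hasn't moved. I'll finish the first click, then look with side and wrist together.

Emit:
{"name": "send_rows", "arguments": {"increments": [[[-1.3, 0.6, 0], [0, 0, 2], -1], [[-2.3, 1.4, 0], [0, 0, 4.5], -1], [[-3.6, 2.4, 0], [0, 0, 7.5], -1], [[-3.6, 2.4, 0], [0, 0, 7.5], -1], [[-3.6, 2.4, 0], [0, 0, 7.5], -1]]}}

```text
clock: 4.4
position: [0.5453, 0.0298, 0.0483]
tool_rot: [-3.142, 0.0, 2.413]
force: [-0.9, 0.3, -0.0]
grip_width: 0.0002
finger_force: 0.0
```

```bash
cat > look.py <<'E'
from plan import *
def look(n):
    p=camera_params("wrist"); w=grab_frame("wrist"); s=grab_frame("side")
    c=lambda im,P,q,r: cv2.resize(im[int(q[1])-r:int(q[1])+r,int(q[0])-r:int(q[0])+r],(390,390),interpolation=cv2.INTER_CUBIC)
    cv2.imwrite(n,np.hstack([c(w,0,proj("wrist",[*AX/1000,.05],p),60),c(s,0,proj("side",[*AX/1000,.05]),50)]))
E
python3 - <<'E'
from look import *
look("pics/l1.png")
o=observe();print(o["position"],o["force"],o["moment"])
for th in (72,68,65,60,55,52,49,46,43,40,38,36): print(th,rel(push(th),o))
print([[th,[round(v) for v in proj("side",[*(AX+24*u(th+PSI))/1000,.0595])]] for th in (90,60,30,0,-30)],proj("side",[*AX/1000,.05]))
E
```

```text
[0.545195   0.02980709 0.04829422] [ 0.22428686 -0.45883543 -0.17738672] [ 0.00805579  0.03464721 -0.03328513]
72 ([1.5, -1.2, -0.7], np.float64(-4.1))
68 ([-0.0, 0.3, -0.7], np.float64(-0.1))
65 ([-1.2, 1.3, -0.7], np.float64(2.9))
60 ([-3.2, 2.9, -0.7], np.float64(7.9))
55 ([-5.4, 4.2, -0.7], np.float64(12.9))
52 ([-6.8, 5.0, -0.7], np.float64(15.9))
49 ([-8.2, 5.6, -0.7], np.float64(18.9))
46 ([-9.7, 6.2, -0.7], np.float64(21.9))
43 ([-11.1, 6.7, -0.7], np.float64(24.9))
40 ([-12.6, 7.2, -0.7], np.float64(27.9))
38 ([-13.7, 7.4, -0.7], np.float64(29.9))
36 ([-14.7, 7.6, -0.7], np.float64(31.9))
[[90, [343, 260]], [60, [351, 258]], [30, [360, 260]], [0, [367, 263]], [-30, [370, 269]]] (np.float64(352.12984692696097), np.float64(274.37884417857344))
```

View pics/l1.png

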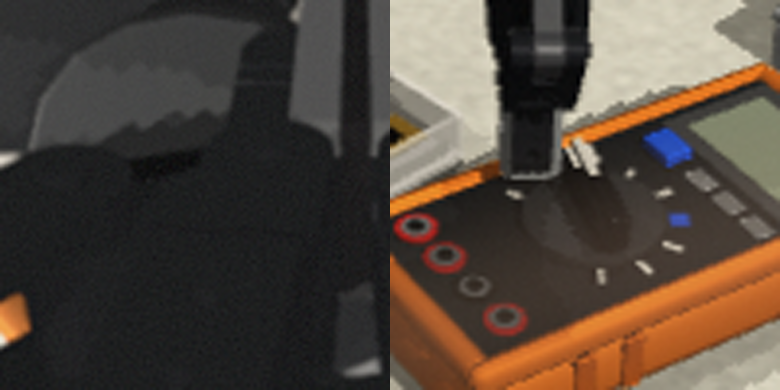

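Side view: the pointer tip (crop 585,155) now stands beside the finger at the 60° mark, one click done, and the meter is in place. On to click two.

Emit:
{"name": "send_rows", "arguments": {"increments": [[[-1.2, 1.3, 0], [0, 0, 3], -1], [[-3.2, 2.9, -0.5], [0, 0, 8], -1], [[-5.4, 4.2, -0.5], [0, 0, 13], -1], [[-6.8, 5, -0.5], [0, 0, 16], -1], [[-8.2, 5.6, -0.5], [0, 0, 19], -1], [[-9.7, 6.2, -0.5], [0, 0, 22], -1], [[-11.1, 6.7, -0.5], [0, 0, 25], -1], [[-12.6, 7.2, -0.5], [0, 0, 28], -1], [[-13.7, 7.4, -0.5], [0, 0, 30], -1], [[-13.7, 7.4, -0.5], [0, 0, 30], -1]]}}

```text
clock: 5.5
position: [0.5605, 0.0262, 0.0488]
tool_rot: [3.142, 0.0, 1.888]
force: [0.5, 1.1, 0.3]
grip_width: -0.0001
finger_force: 0.0
```

```bash
cat > tip.py <<'E'
from plan import *
def tip(f=None):
    s=grab_frame("side"); 
    if f: cv2.imwrite(f,s)
    hsv=cv2.cvtColor(s,cv2.COLOR_BGR2HSV); m=cv2.inRange(hsv,(0,0,125),(180,70,255))
    n,l,st,c=cv2.connectedComponentsWithStats(m[250:300,325:400])
    print([(round(c[i][0]+325,1),round(c[i][1]+250,1),int(st[i][4])) for i in range(1,n) if st[i][4]<80])
E
python3 - <<'E'
from tip import *
tip()
o=observe();print(o["position"],o["force"],o["moment"])
for th in (38,35,30,25,22,19,16,13,10,8,6): print(th,rel(push(th),o))
print([[th,[round(v) for v in proj("side",[*(AX+18*u(th+PSI))/1000,.0595])]] for th in (90,60,30,0,-30)])
E
```

```text
[(np.float64(360.0), np.float64(250.9), 27), (np.float64(356.8), np.float64(263.7), 42), (np.float64(326.0), np.float64(265.0), 1), (np.float64(341.0), np.float64(268.3), 3), (np.float64(363.5), np.float64(268.0), 2), (np.float64(378.0), np.float64(268.0), 1), (np.float64(333.2), np.float64(273.2), 4), (np.float64(372.2), np.float64(272.8), 4), (np.float64(383.0), np.float64(272.0), 1), (np.float64(389.6), np.float64(276.4), 7), (np.float64(392.0), np.float64(277.0), 1), (np.float64(395.8), np.float64(281.6), 20), (np.float64(373.8), np.float64(286.7), 6), (np.float64(366.8), np.float64(291.9), 8), (np.float64(355.6), np.float64(294.3), 7)]
[0.56032097 0.02621007 0.04877065] [-0.53183738  0.5432829   0.46349657] [0.05739719 0.01167972 0.03110004]
38 ([0.0, 0.0, -0.2], np.float64(-0.1))
35 ([-1.1, 1.0, -0.2], np.float64(2.9))
30 ([-3.2, 2.6, -0.2], np.float64(7.9))
25 ([-5.4, 4.0, -0.2], np.float64(12.9))
22 ([-6.8, 4.7, -0.2], np.float64(15.9))
19 ([-8.2, 5.4, -0.2], np.float64(18.9))
16 ([-9.6, 6.0, -0.2], np.float64(21.9))
13 ([-11.1, 6.5, -0.2], np.float64(24.9))
10 ([-12.6, 6.9, -0.2], np.float64(27.9))
8 ([-13.6, 7.2, -0.2], np.float64(29.9))
6 ([-14.6, 7.4, -0.2], np.float64(31.9))
[[90, [345, 262]], [60, [351, 261]], [30, [358, 262]], [0, [363, 265]], [-30, [366, 269]]]
```

The white line is at (356.8,263.7), which fits 30°: two clicks done. Third click next.

Emit:
{"name": "send_rows", "arguments": {"increments": [[[-1.1, 1, 0], [0, 0, 3], -1], [[-3.2, 2.6, 0], [0, 0, 8], -1], [[-5.4, 4, 0], [0, 0, 13], -1], [[-6.8, 4.7, 0], [0, 0, 16], -1], [[-8.2, 5.4, 0], [0, 0, 19], -1], [[-9.6, 6, 0], [0, 0, 22], -1], [[-11.1, 6.5, 0], [0, 0, 25], -1], [[-12.6, 6.9, 0], [0, 0, 28], -1], [[-13.6, 7.2, 0], [0, 0, 30], -1], [[-13.6, 7.2, 0], [0, 0, 30], -1]]}}

```text
clock: 6.55
position: [0.5714, 0.0155, 0.0488]
tool_rot: [-3.141, 0.0, 1.365]
force: [-0.3, -0.1, -0.1]
grip_width: 0.0003
finger_force: 0.0
```

Run:
```python
from tip import *
tip()
o=observe();print(o["position"],o["force"],o["moment"])
for th in (5,0,-5,-8,-11,-14,-16,-18,-20,-22): print(th,rel(push(th),o))
```

```text
[(np.float64(326.0), np.float64(265.0), 1), (np.float64(341.0), np.float64(268.5), 4), (np.float64(378.0), np.float64(268.0), 1), (np.float64(383.0), np.float64(269.0), 1), (np.float64(382.7), np.float64(271.7), 3), (np.float64(385.0), np.float64(271.0), 1), (np.float64(333.6), np.float64(273.4), 5), (np.float64(372.0), np.float64(273.0), 3), (np.float64(389.3), np.float64(276.3), 9), (np.float64(392.0), np.float64(277.0), 1), (np.float64(395.8), np.float64(281.8), 21), (np.float64(374.1), np.float64(286.9), 7), (np.float64(366.5), np.float64(292.0), 6), (np.float64(355.6), np.float64(294.3), 7)]
[0.57138534 0.01560066 0.04877432] [-0.12750268 -0.49720828 -1.27039487] [ 0.01058294  0.01510948 -0.06160907]
5 ([-1.2, 1.1, -0.2], np.float64(2.9))
0 ([-3.3, 2.6, -0.2], np.float64(7.9))
-5 ([-5.5, 4.0, -0.2], np.float64(12.9))
-8 ([-6.9, 4.8, -0.2], np.float64(15.9))
-11 ([-8.3, 5.4, -0.2], np.float64(18.9))
-14 ([-9.7, 6.0, -0.2], np.float64(21.9))
-16 ([-10.7, 6.4, -0.2], np.float64(23.9))
-18 ([-11.7, 6.7, -0.2], np.float64(25.9))
-20 ([-12.7, 7.0, -0.2], np.float64(27.9))
-22 ([-13.7, 7.2, -0.2], np.float64(29.9))
```

The finger hides the pointer now. Same stroke as the earlier clicks, so I'll do the last click, stopping just past half-way, and inspect.

Emit:
{"name": "send_rows", "arguments": {"increments": [[[-1.2, 1.1, 0], [0, 0, 3], -1], [[-3.3, 2.6, 0], [0, 0, 8], -1], [[-5.5, 4, 0], [0, 0, 13], -1], [[-6.9, 4.8, 0], [0, 0, 16], -1], [[-8.3, 5.4, 0], [0, 0, 19], -1], [[-9.7, 6, 0], [0, 0, 22], -1], [[-10.7, 6.4, 0], [0, 0, 24], -1], [[-11.7, 6.7, 0], [0, 0, 26], -1], [[-12.7, 7, 0], [0, 0, 28], -1], [[-12.7, 7, 0], [0, 0, 28], -1]]}}

```text
clock: 7.6
position: [0.5757, 0.0016, 0.0488]
tool_rot: [-3.142, 0.0, 0.875]
force: [-0.7, 0.9, 0.1]
grip_width: 0.0003
finger_force: 0.0
```

Run:
```python
from look import *
look("pics/l2.png")
o=observe();print(o["position"],o["force"])
print(rel(push(-20,15),o),rel(push(-22),o))
```

```text
[0.57570154 0.00179264 0.04879923] [-0.85076806 -0.3019897  -0.09071648]
([14.9, -0.1, -0.2], np.float64(-0.1)) ([-0.9, 0.6, -0.2], np.float64(1.9))
```

View pics/l2.png

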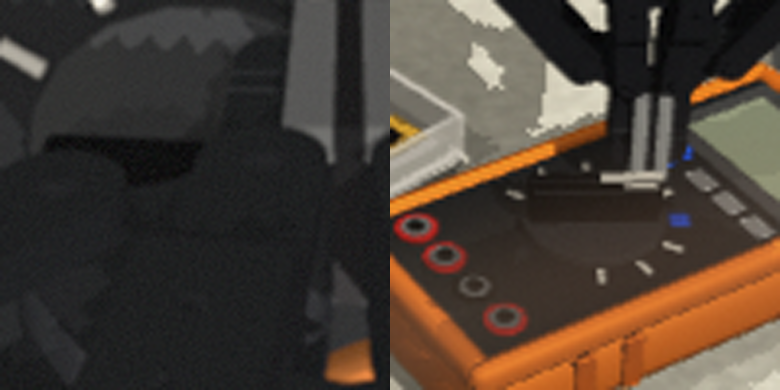

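Side view: white line nearly horizontal with its tip at crop (665,180), i.e. pixel (372,270), which fits −30° (the blue mark direction). Now back off, lift and check it unobstructed while moving over the button.

Emit:
{"name": "send_rows", "arguments": {"increments": [[[6, 0, 0], [0, 0, 0], -1], [[12, 0, 0], [0, 0, 0], -1], [[12, 0, -20], [0, 0, 0], -1], [[12, 0, -60], [0, 0, 0], -1], [[12, 0, -60], [0, 0, 0], -1]]}}

```text
clock: 8.2
position: [0.586, 0.0117, 0.113]
tool_rot: [3.137, -0.004, 0.877]
force: [0.7, 0.4, 0.0]
grip_width: -0.0001
finger_force: 0.0
```

Run:
```python
from look import *
look("pics/l3.png")
o=observe();print(o["position"],o["force"])
B=MO+29*u(PSI)+20*u(PSI+90); print(B)
print(rel((*B,65,PSI+90),o))
```

```text
[0.58415517 0.01146168 0.10955351] [ 0.66844844 -0.44815085 -0.56791639]
[595.92924066  10.36024528]
([6.7, 9.8, 44.6], np.float64(-28.2))
```

View pics/l3.png

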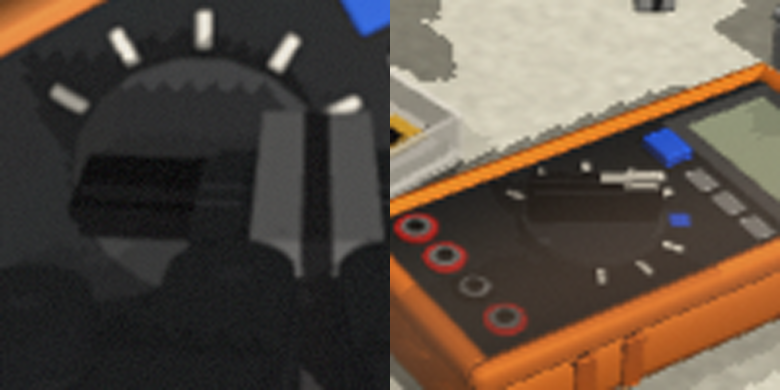

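Confirmed. In the wrist view the white marks at (345,105)…(68,98) are 0°…120°, and the bar lies 30° clockwise of the 0° one. The side view shows the tip at (665,180), matching −30°, the blue mark. Now over the button.

Emit:
{"name": "send_rows", "arguments": {"increments": [[[6.7, 9.8, 0], [0, 0, -8.5], -1], [[6.7, 9.8, 0], [0, 0, -17], -1], [[6.7, 9.8, 15], [0, 0, -25], -1], [[6.7, 9.8, 35], [0, 0, -28], -1], [[6.7, 9.8, 45], [0, 0, -28], -1], [[6.7, 9.8, 50], [0, 0, -28], -1], [[6.7, 9.8, 50], [0, 0, -28], -1], [[6.7, 9.8, 50], [0, 0, -28], -1]]}}

```text
clock: 9.1
position: [0.5955, 0.0101, 0.0592]
tool_rot: [3.141, -0.0, 1.364]
force: [0.4, 0.3, -0.7]
grip_width: -0.0003
finger_force: 0.0
```

Run:
```python
from look import *
o=observe();print(o["position"],o["tool_rot"],o["force"])
B=MO+29*u(PSI)+20*u(PSI+90)
print(rel((*B,44,PSI+90),o))
s=grab_frame("side");q=proj("side",[*B/1000,.045]);print(q)
cv2.imwrite("pics/b1.png",cv2.resize(s[int(q[1])-50:int(q[1])+50,int(q[0])-50:int(q[0])+50],(500,500),interpolation=cv2.INTER_CUBIC))
```

```text
[0.59552596 0.01009672 0.05924693] [ 3.14109425e+00 -7.32087426e-05  1.36438498e+00] [ 0.37621333  0.27363861 -0.66056409]
([0.3, 0.3, 15.2], np.float64(-0.2))
(np.float64(370.8394872517931), np.float64(259.4511141152596))
```

View pics/b1.png

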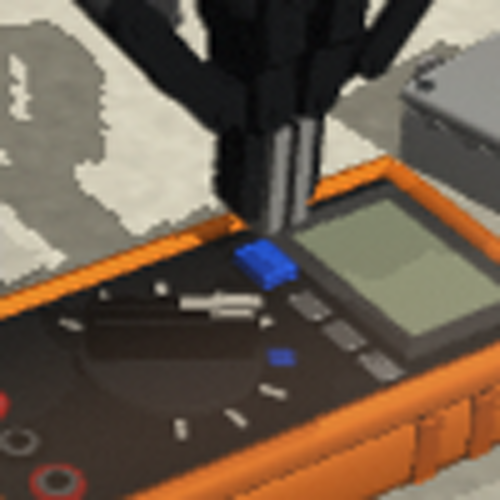

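The fingertip (270,225) hovers over the blue button (265,262), about 14 mm up. Press.

Emit:
{"name": "send_rows", "arguments": {"increments": [[[0, 0, 8], [0, 0, 0], -1], [[0, 0, 13], [0, 0, 0], -1], [[0, 0, 14.5], [0, 0, 0], -1], [[0, 0, 15.5], [0, 0, 0], -1], [[0, 0, 16.3], [0, 0, 0], -1], [[0, 0, 16.8], [0, 0, 0], -1], [[0, 0, 16.8], [0, 0, 0], -1], [[0, 0, 16.8], [0, 0, 0], -1]]}}

```text
clock: 9.95
position: [0.5951, 0.0099, 0.0421]
tool_rot: [-3.141, 0.0, 1.365]
force: [-3.0, 0.5, 4.1]
grip_width: -0.0001
finger_force: 2.1
```

Run:
```python
from h import *
o=observe();print(o["position"],o["force"])
```

```text
[0.59511237 0.00987353 0.04209896] [-2.96027367  0.54171349  4.06594957]
```

Force is 4.1 N at z = 42.1 mm, with some sideways load. I'll ease that and press slightly further to be sure it's fully in.

Emit:
{"name": "send_rows", "arguments": {"increments": [[[0, -0.4, 0.4], [0, 0, 0], -1], [[0, -0.7, 0.8], [0, 0, 0], -1], [[0, -0.7, 0.8], [0, 0, 0], -1]]}}

```text
clock: 10.25
position: [0.5951, 0.0099, 0.0419]
tool_rot: [3.14, -0.0, 1.365]
force: [-1.6, -1.4, 12.5]
grip_width: -0.0
finger_force: 6.1
```

Run:
```python
from h import *
o=observe();print(o["position"],o["force"])
```

```text
[0.59513724 0.00989645 0.04189396] [-1.62592445 -1.41697956 12.47937816]
```

Hard stop: 12.5 N with no further travel, so it is fully in. Lift clear.

Emit:
{"name": "send_rows", "arguments": {"increments": [[[0, 0, -2], [0, 0, 0], -1], [[0, 0, -8], [0, 0, 0], -1], [[0, 0, -40], [0, 0, 0], -1], [[0, 0, -90], [0, 0, 0], -1], [[0, 0, -140], [0, 0, 0], -1], [[50, 0, -150], [0, 0, 0], -1], [[100, 0, -150], [0, 0, 0], -1], [[150, 0, -150], [0, 0, 0], -1], [[200, 0, -150], [0, 0, 0], -1], [[250, 0, -150], [0, 0, 0], -1]]}}

```text
clock: 11.25
position: [0.6456, 0.2558, 0.1916]
tool_rot: [3.141, -0.0, 1.365]
force: [0.8, -0.6, -0.2]
grip_width: 0.0001
finger_force: 0.0
```

Emit:
{"name": "send_rows", "arguments": {"increments": [[[40, 0, 0], [0, 0, 0], -1], [[40, 0, 0], [0, 0, 0], -1], [[40, 0, 0], [0, 0, 0], -1]]}}

```text
clock: 11.55
position: [0.6531, 0.2939, 0.1908]
tool_rot: [-3.141, 0.0, 1.367]
force: [-0.0, -0.5, 0.0]
grip_width: -0.0003
finger_force: 0.0
```

Run:
```python
from fit import *
from plan import *
im=grab_frame("top"); print(fit(im)); s=grab_frame("side")
q=proj("side",[*AX/1000,.05]); a=cv2.resize(s[int(q[1])-50:int(q[1])+50,int(q[0])-50:int(q[0])+70],(468,390),interpolation=cv2.INTER_CUBIC)
b=cv2.resize(im[175:305,310:410],(300,390),interpolation=cv2.INTER_CUBIC); cv2.imwrite("pics/f.png",np.hstack([a,b]))
```

```text
(((565.0532836914062, -3.8121185302734375), (99.29804992675781, 194.39492797851562), 78.4737548828125), array([[459.89526 , -33.038204],
       [650.3699  , -71.88158 ],
       [670.2113  ,  25.413967],
       [479.7367  ,  64.25734 ]], dtype=float32))
```

View pics/f.png

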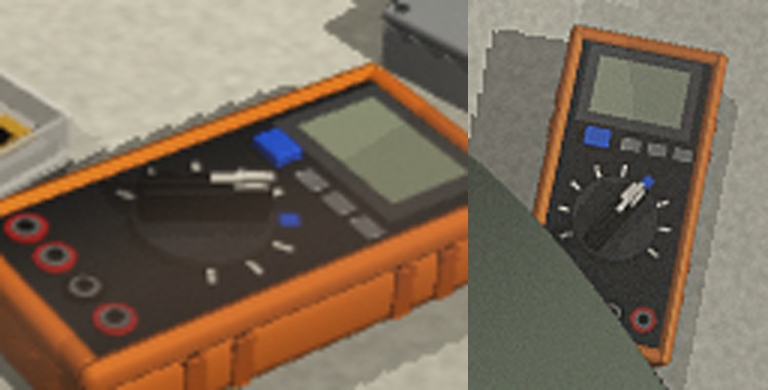

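The top view shows the pointer (638,190) at the blue mark (648,183). The button is up, and the display-end corners match the first fit to within 0.2 mm, so the meter hasn't moved. (The arm hides part of the jack end.)

```bash
python3 -c "
from workcell import *
print(job_done())"
```

```text
the job is handed in; nothing more can be done
None
```

The dial was pushed four clicks clockwise to the blue mark, the blue button was pressed fully in and came back up, the meter stayed where it lay, and the job was handed in at about 12 s.

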